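Screw the lid back on the canister

TASK

Put the large ribbed lid back on the white canister and screw it fully home: clockwise seen from above, until it comes to its stop with the seal squeezed down, then let go. Do not cross-thread it: set on the neck it will usually ride on top of the thread and jam if turned forward, so turn it gently backward until you feel it drop into the thread before screwing it on. Never press or wring it hard against a stop, and leave everything else on the counter where it is.

Things in the scene. Friction and masses are not known exactly. Their poses are not given: they have to be found in the camera images.
- lid: the large lid: ribbed grey plastic screw lid, 62 mm across, 29 mm high, 70 g, standing right way up on the counter, hollow below; it can be gripped anywhere round its skirt. Origin at the centre of its lower edge, z up. Skirt 3 mm thick; inside 56 mm wide and 26 mm deep. Turning it in the thread takes under 0.2 N m; about 1 N m against any stop spoils the thread.
- lugs (a point): on the large lid's axis, 3 mm above its lower edge: the level of four lugs, 90 degrees apart, that stand 4.5 mm inward from the skirt between 1 and 5 mm above the lower edge, leaving 47 mm between opposite ones
- jar: white plastic square canister, 92 mm wide, 88 mm high, in a 140 mm square steel holder bolted to the counter, so it neither moves nor turns. Origin on the counter under its axis, z up. A round neck 45 mm across rises from 92 to 118.5 mm above the counter. Lower edge of the lid above the counter: riding on the thread ribs 101 to 107 mm; dropped, resting on the seal, 97.5 mm; screwed home 95 mm.
- ribs (a point): on the neck's axis 100 mm above the counter, level with its four thread ribs (90 degrees apart, 54 mm across). Where they start round the neck differs from jar to jar and is not shown by the yaw of this or any frame. Each runs 62 degrees clockwise from above from its high start, falling 5.3 mm (4.9 mm per rad), to an upright stop 4 mm taller than the rib there.
- mouth (a point): centre of the top of the black rubber seal ring (42 mm across) on the neck, 123.5 mm above the counter. A lid set down at a chance angle usually rides on the ribs: forward it jams on the stops; backward it rises, and within 65 degrees, if gently pressed, drops 4 mm or more at the rib starts. At one angle in nine it drops at once.
- seal (a joint): how far the rubber seal is squeezed down, in m: 0 free, about 0.003 under the lid screwed home; it pushes back 3 N per mm. The dropped lid can turn only some 10 degrees further backward, to a stop; forward it slides under the ribs, is drawn down and meets its final stop after 60 to 75 degrees.
- small_lid: distractor: a smaller solid ribbed grey lid, 42 mm across, 16 mm high, lying on the counter; it fits nothing here; origin at the centre of its underside
- shaker: glass shaker with a steel dome top, 44 mm across, 94 mm high, upright; origin at the centre of its underside
- spoon: spoon 200 mm long, wooden handle, steel bowl end, lying flat on the counter, x along it; origin on its underside near the middle
- cup: white plastic cup, 90 mm across the rim, 70 mm high, upright; origin at the centre of its underside
- pizza_wheel: pizza wheel lying flat, black handle 22 mm thick, steel wheel 70 mm across toward its +x, 210 mm long in all; origin under the handle
- bowl: steel bowl, 140 mm across, 50 mm high, upright; origin at the centre of its underside

How it is judged:
On the way:
1. the lid sits level on the neck and has dropped off the thread ribs into the thread start (lower edge less than 99.5 mm above the counter) (z of lid in the frame of jar below 0.0995 m and horizontal distance between lid and jar below 0.004 m and angle between lid's own z axis and vertical below 0.09 rad), for 0.1 s.
At the end, for the whole second after the job is handed in: The large lid is screwed home on the canister: seal squeezed by more than 2 mm, lid's lower edge less than 96.5 mm above the counter, centred within 3 mm, level within 3 degrees, at rest and released (value of joint seal above 0.002 m and z of lid in the frame of jar below 0.0965 m and horizontal distance between lid and jar below 0.003 m and angle between lid's own z axis and vertical below 0.05 rad and linear speed of lid below 0.01 m/s); the robot touches nothing.
It fails at once if the lid is forced on the thread (more than 70 N between lid and canister) (contact force between lid and jar above 70 N).
It fails at once if something else on the counter is disturbed (moved more than 30 mm) (distance of any of small_lid, shaker, spoon, cup, pizza_wheel, bowl from where it was at the start of the episode above 0.03 m).
It also fails if it takes over 72 s, if anything falls off the work surface, if the arm or the gripper's body presses on something with over 40 N, if the wrist force passes 120 N, or if a joint passes its speed limit or range.

ROBOT

A 6-joint arm with a two-finger parallel gripper is mounted at the origin on the work surface. World frame = base frame: x ahead of the robot, y to its left, z up, the work surface at z = 0. Lengths are in m, angles in rad, forces in N, time in s.
With the tool pointing down it reaches from about 0.35 to 0.975 m from the base axis. Payload 17.4 kg.
Tool frame: the origin (TCP) lies on the centre line of the jaws, within the pads' length; the fingertips stand 17 mm ahead of it and the grasp point (between the pads) lies 2 mm behind it; z points along the fingers, y is the line along which they close (so a half turn about z gives the same grasp; the last joint's range is limited). The gripper opens to 85 mm and grips with 20 to 120 N. Pads are 22 mm wide; open, the fingers measure 114 mm over their backs; the gripper's body (76 mm by 85 mm) begins 54 mm behind the grasp point. The pads swing forward as they close: fully open they stand 13 mm farther back than shut.
Start: joints at [1.194, 0.116, 1.442, -0, 1.584, -0.038], TCP at [0.224, 0.637, 0.248] pointing down, gripper open.
Joint ranges: [-2.83, 2.83], [-0.83, 2.19], [0.07, 2.5], [-1.14, 4.28], [0.01, 3], [-2.97, 2.97]. Speed limits (rad/s): [1.89, 1.89, 2.22, 3.14, 3.14, 3.14].

INTERFACE

Orientations are given as a rotation vector (axis times angle).
In Python, from station import get_state, grab_frame, camera_model, close_job, search_frame, trace gives the robot as it stands.
- The arm moves only by the shell command python3 -m crank 'ROWS' [FORCE]. ROWS is JSON, a list of rows, each an object of numbers: "rx", "ry", "rz": the turn, a rotation vector about the tool's x, y, z in degrees; "tx", "ty", "tz": the shift along the tool's x, y, z in mm; "hand": the opening in per cent of the stroke, from 0 (shut) to 100 (fully open). A call has 1 to 5 rows; each row shifts and turns the commanded pose from where the row before left it, along the tool's axes as they then stand; what a row does not reach is not made up. A row lasts 1/8 s, in which the tool goes at most 62.5 mm and 10.7 degrees, less where a joint would pass 70% of its speed; a pose out of reach is approached as far as the arm can. A call is refused whole if a number of a shift passes 62.5 or a number of a turn 10.7, either way. A call with a gripper value outside its range is refused whole. The fingers move at their own pace and stop on an object; FORCE is the grip in N (left out, the last holds). Time passes only in rows, so rows that do not move let the fingers close. It gives the time, the measured TCP pose, the force, the opening and the grip force at its end, in the units of the state.
- get_state(): the state, without advancing time (a new reading comes with each control period).
- grab_frame(name): name is "scene" or "side" or "wrist"; returns (picture, depth): 480x640x3 uint8, red, green, blue; 480x640 float32, m along the optical axis (not along the pixel's ray), 0 where there is no reading.
- camera_model(name): a dict with "fx", "fy", "cx", "cy" (pixels), "R" (3x3) and "t" (3): a world point X has camera coordinates R X + t. Camera axes: x right, y down, z forward; pixel columns grow to the right and rows downward; lengths in m; the calibration is good to about 2 mm. A picture is of the moment at which its call begins: read the wrist's pose just before it. camera_model takes no time and is no camera call; for the wrist camera it gives the pose at the moment of the call.
- close_job(): hands the job in; it is judged then, once.
Trained networks look in the newest picture that a camera, given by its name, has taken for a name from the list of things; names that differ only in an ending like _2 or _b are one class to them, and where a whole thing is asked for, a point or a joint stands for the part that bears it (a point fixed in the world has none). Each returns a list of dicts, best first, with "p" (0 to 1); they miss things now and then, are a little off and sometimes report something else, mostly with a low value. They report only what shows in the picture. A call takes as long as a camera call.
- search_frame(label, camera): "at" ([x, y, z] in m, in world coordinates, good to about 4 mm: the middle of the surface that is visible of it).
- trace(label, camera): "pixels" (480x640 bool, what is visible of it).
The state is a dict: "time_s": time; "joint_pos": joint angles; "qvel": joint speeds; "joint_torque": joint torques, N m; "tool_pos": TCP position; "orientation": TCP orientation; "force": force on the tool from outside, world axes, zero at the start; "ft_torque": the same for the moment, N m; "width": opening from 0.0 (shut) to 1.0 (fully open); "grasp_force": force on a finger pad.
Only numpy, scipy, OpenCV 4.12 (cv2) and the standard library are available. Lean on these libraries where they do the work, as an engineer would, in place of code of your own. Each camera call takes 0.05 s, during which the arm holds its last target. There are 200 camera calls.

## Working session

There is one attempt and no reset: what is moved stays moved. The work goes in short steps, Python scripts to look and compute and a shell command to move; the robot and the scene stay as the last step left them, time stands still between calls to the robot, and variables do not carry over. Pictures are saved under pics/ and viewed, at most 10 in all, crops included, and the job is handed in when it is done.

```bash
mkdir -p pics; ls
cat > h.py <<'E'
import numpy as np,cv2
from station import *
from scipy.spatial.transform import Rotation as Rn
def pts(cam,depth,mask):
    m=camera_model(cam);v,u=np.nonzero(mask&(depth>0));d=depth[v,u]
    c=np.stack([(u-m["cx"])/m["fx"]*d,(v-m["cy"])/m["fy"]*d,d],1)
    return (c-m["t"])@np.array(m["R"])
def circ(p):
    A=np.c_[2*p[:,:2],np.ones(len(p))];b=(p[:,:2]**2).sum(1);s=np.linalg.lstsq(A,b,rcond=None)[0]
    return s[0],s[1],np.sqrt(s[2]+s[0]**2+s[1]**2)
E
python3 - <<'E'
from h import *
for cam in("scene","side"):
    im,d=grab_frame(cam);cv2.imwrite(f"pics/{cam}0.png",im[:,:,::-1])
    for l in("lid","jar","mouth","small_lid"):
        for r in search_frame(l,cam)[:2]: print(cam,l,np.round(r["at"],3),round(r["p"],2))
        for r in trace(l,cam)[:1]:
            p=pts(cam,d,r["pixels"])
            print("  trace",len(p),round(r["p"],2),np.round(p.min(0),3),np.round(p.max(0),3),np.round(np.percentile(p,[2,98],axis=0),3).tolist())
s=get_state();print({k:np.round(v,3).tolist() for k,v in s.items()})
E
```

```text
pics
scene lid [ 0.53  -0.236  0.027] 0.55
scene lid [ 0.668 -0.282  0.046] 0.35
  trace 1008 0.6 [ 0.466 -0.26  -0.002] [ 0.552 -0.172  0.034] [[0.492, -0.258, 0.001], [0.55, -0.197, 0.033]]
scene jar [0.594 0.074 0.055] 0.96
  trace 3647 0.56 [0.467 0.007 0.   ] [0.67  0.257 0.127] [[0.506, 0.022, 0.003], [0.654, 0.128, 0.123]]
scene mouth [0.597 0.081 0.051] 0.72
  trace 3510 0.86 [0.489 0.007 0.   ] [0.67  0.14  0.127] [[0.509, 0.023, 0.004], [0.651, 0.12, 0.123]]
scene small_lid [ 0.487 -0.096  0.013] 0.72
  trace 340 0.67 [ 0.445 -0.117 -0.002] [ 0.504 -0.058  0.02 ] [[0.454, -0.114, 0.001], [0.503, -0.07, 0.02]]
side lid [ 0.517 -0.234  0.03 ] 0.98
  trace 833 0.55 [ 0.489 -0.261 -0.004] [ 0.556 -0.18   0.034] [[0.491, -0.259, -0.0], [0.549, -0.198, 0.032]]
side jar [0.575 0.071 0.05 ] 0.66
side jar [ 0.519 -0.235  0.029] 0.47
  trace 3100 0.85 [ 0.484  0.004 -0.005] [0.674 0.245 0.127] [[0.501, 0.018, 0.0], [0.656, 0.133, 0.123]]
side mouth [0.575 0.069 0.048] 0.97
  trace 3059 0.98 [ 0.486  0.005 -0.004] [0.674 0.241 0.127] [[0.503, 0.022, 0.001], [0.655, 0.129, 0.123]]
side small_lid [ 0.507 -0.398  0.01 ] 0.64
side small_lid [ 0.479 -0.096  0.016] 0.61
  trace 313 0.84 [ 0.462 -0.117 -0.003] [ 0.506 -0.065  0.021] [[0.464, -0.115, 0.001], [0.503, -0.076, 0.019]]
{'time_s': 0.9, 'joint_pos': [1.194, 0.116, 1.442, 0.0, 1.584, -0.038], 'qvel': [0.0, 0.002, -0.001, -0.0, -0.001, 0.001], 'joint_torque': [0.001, -73.17, -63.268, 0.0, -0.0, -0.0], 'tool_pos': [0.224, 0.637, 0.248], 'orientation': [-0.53, -3.097, 0.0], 'force': [-0.473, -0.32, -0.003], 'ft_torque': [-0.005, -0.007, 0.061], 'grasp_force': 0.0, 'width': 1.0}
```

View pics/scene0.png

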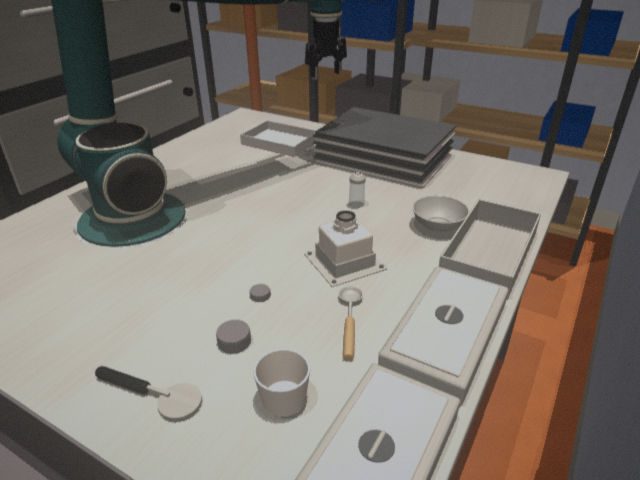

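Run:
```python
from h import *
for cam in("scene","side"):
    im,d=grab_frame(cam)
    p=pts(cam,d,np.ones(d.shape,bool))
    q=p[(abs(p[:,2]-.029)<.003)&(np.hypot(p[:,0]-.52,p[:,1]+.228)<.045)]
    n=p[(p[:,2]>.113)&(p[:,2]<.14)&(np.hypot(p[:,0]-.58,p[:,1]-.07)<.05)]
    for a in(q,n): print(cam,len(a),np.round([a.min(0),a.max(0),(a.min(0)+a.max(0))/2,a.mean(0)],4).tolist())
    b=p[(p[:,2]>.02)&(p[:,2]<.25)&(np.hypot(p[:,0]-.52,p[:,1]+.228)<.12)&(np.hypot(p[:,0]-.52,p[:,1]+.228)>.04)]
    print("near",len(b),np.round([b.min(0),b.max(0)],3).tolist() if len(b) else 0)
s=get_state();R=Rn.from_rotvec(s["orientation"]).as_matrix();print(R.round(3))
```

```text
scene 607 [[0.4894, -0.2582, 0.0263], [0.5511, -0.1972, 0.032], [0.5202, -0.2277, 0.0291], [0.5214, -0.2289, 0.03]]
scene 239 [[0.5565, 0.0785, 0.1131], [0.6014, 0.1194, 0.1284], [0.579, 0.0989, 0.1208], [0.5798, 0.0976, 0.1209]]
near 2 [[0.629, -0.278, 0.07], [0.632, -0.269, 0.071]]
side 600 [[0.4894, -0.2606, 0.026], [0.5506, -0.1982, 0.032], [0.52, -0.2294, 0.029], [0.5205, -0.2296, 0.0288]]
side 179 [[0.5568, 0.0777, 0.113], [0.6015, 0.1198, 0.1282], [0.5792, 0.0987, 0.1206], [0.5794, 0.0969, 0.121]]
near 0 0
[[-0.943  0.332  0.   ]
 [ 0.332  0.943 -0.   ]
 [-0.    -0.    -1.   ]]
```

Scene view: large lid at about pixel (233,336), small lid at (260,292), canister neck at (345,218). The lid measures (0.520,-0.2285) with its top at 29 mm, which matches the size given. I'll swing around the base at constant height to a point above the lid.

```bash
python3 -m crank '[{"rz":5,"tx":-57,"ty":-22},{"rz":5,"tx":-55,"ty":-25},{"rz":5,"tx":-53,"ty":-26},{"rz":5,"tx":-51,"ty":-25},{"rz":5,"tx":-49.5,"ty":-20}]' && python3 -m crank '[{"rz":6,"tx":-59.4,"ty":-3},{"rz":6,"tx":-59.4,"ty":-3},{"rz":6,"tx":-59.4,"ty":-3},{"rz":6,"tx":-59.4,"ty":-3},{"rz":6,"tx":-59.4,"ty":-3}]'; python3 -m crank '[{"rz":6,"tx":-59.4,"ty":-3},{"rz":6,"tx":-59.4,"ty":-3},{"rz":6,"tx":-59.4,"ty":-3},{"rz":6,"tx":-59.4,"ty":-3},{}]'
python3 - <<'E'
from h import *
s=get_state();print({k:np.round(v,3).tolist() for k,v in s.items()});print(Rn.from_rotvec(s["orientation"]).as_matrix().round(3))
E
```

```text
{'time_s': 1.0, 'joint_pos': [1.194, 0.116, 1.442, -0.0, 1.584, -0.038], 'qvel': [0.001, 0.001, -0.0, -0.0, -0.001, 0.0], 'joint_torque': [0.001, -73.177, -63.267, 0.0, 0.0, 0.0], 'tool_pos': [0.224, 0.637, 0.248], 'orientation': [0.53, 3.097, -0.0], 'force': [1.049, -1.085, -0.299], 'ft_torque': [-0.05, -0.055, -0.027], 'grasp_force': 0.0, 'width': 0.998}
[[-0.943  0.332  0.   ]
 [ 0.332  0.943 -0.   ]
 [-0.    -0.    -1.   ]]schema error: expected keys rx, ry, rz, tx, ty, tz, hand
schema error: expected keys rx, ry, rz, tx, ty, tz, hand
```

```bash
python3 -m crank '[{"rx":0,"ry":0,"rz":5,"tx":-57,"ty":-22,"tz":0,"hand":100},{"rx":0,"ry":0,"rz":5,"tx":-55,"ty":-25,"tz":0,"hand":100},{"rx":0,"ry":0,"rz":5,"tx":-53,"ty":-26,"tz":0,"hand":100},{"rx":0,"ry":0,"rz":5,"tx":-51,"ty":-25,"tz":0,"hand":100},{"rx":0,"ry":0,"rz":5,"tx":-49.5,"ty":-20,"tz":0,"hand":100}]'
```

```text
time_s: 1.62
tool_pos: [0.3982, 0.4047, 0.2484]
orientation: [1.192, 2.907, 0.0]
force: [0.6, -0.1, -0.1]
width: 1.0
grasp_force: 0.0
```

```bash
python3 -m crank '[{"rx":0,"ry":0,"rz":6,"tx":-59.4,"ty":-3,"tz":0,"hand":100},{"rx":0,"ry":0,"rz":6,"tx":-59.4,"ty":-3,"tz":0,"hand":100},{"rx":0,"ry":0,"rz":6,"tx":-59.4,"ty":-3,"tz":0,"hand":100},{"rx":0,"ry":0,"rz":6,"tx":-59.4,"ty":-3,"tz":0,"hand":100},{"rx":0,"ry":0,"rz":6,"tx":-59.4,"ty":-3,"tz":0,"hand":100}]'
python3 - <<'E'
from h import *
im,d=grab_frame("wrist");cv2.imwrite("pics/w1.png",im[:,:,::-1])
p=pts("wrist",d,np.ones(d.shape,bool))
q=p[(np.hypot(p[:,0]-.58,p[:,1]-.1)<.05)&(p[:,2]>.113)&(p[:,2]<.14)]
if len(q): print(len(q),np.round([q.min(0),q.max(0),(q.min(0)+q.max(0))/2],4).tolist())
E
python3 -m crank '[{"rx":0,"ry":0,"rz":6,"tx":-59.4,"ty":-3,"tz":0,"hand":100},{"rx":0,"ry":0,"rz":6,"tx":-59.4,"ty":-3,"tz":0,"hand":100},{"rx":0,"ry":0,"rz":6,"tx":-59.4,"ty":-3,"tz":0,"hand":100},{"rx":0,"ry":0,"rz":6,"tx":-59.4,"ty":-3,"tz":0,"hand":100},{"rx":0,"ry":0,"rz":6,"tx":-59.4,"ty":-3,"tz":0,"hand":100}]'
```

```text
time_s: 2.25
tool_pos: [0.5482, 0.1517, 0.2483]
orientation: [1.904, 2.499, 0.0]
force: [0.2, -0.2, -0.7]
width: 0.999
grasp_force: 0.0
2049 [[0.5574, 0.0761, 0.113], [0.6019, 0.1199, 0.125], [0.5796, 0.098, 0.119]]
time_s: 2.92
tool_pos: [0.5508, -0.1424, 0.2484]
orientation: [2.486, 1.921, 0.0]
force: [0.8, 0.1, 0.2]
width: 1.0
grasp_force: 0.0
```

```bash
python3 -m crank '[{"rx":0,"ry":0,"rz":6,"tx":-59.4,"ty":-3,"tz":20,"hand":100},{"rx":0,"ry":0,"rz":3,"tx":-30,"ty":-1,"tz":40,"hand":100},{"rx":0,"ry":0,"rz":0,"tx":0,"ty":0,"tz":0,"hand":100}]'
python3 - <<'E'
from h import *
s=get_state()
im,d=grab_frame("wrist");cv2.imwrite("pics/w2.png",im[:,:,::-1])
p=pts("wrist",d,np.ones(d.shape,bool))
q=p[(np.hypot(p[:,0]-.52,p[:,1]+.2285)<.045)&(p[:,2]>.024)&(p[:,2]<.035)]
if len(q):
    print(len(q),np.round([q.min(0),q.max(0),(q.min(0)+q.max(0))/2],4).tolist())
    c=(q.min(0)+q.max(0))/2;R=Rn.from_rotvec(s["orientation"]).as_matrix()
    print(s["tool_pos"],s["joint_pos"],((c-s["tool_pos"])@R*1000).round(1),R.round(3))
E
```

```text
time_s: 3.3
tool_pos: [0.5204, -0.2261, 0.1853]
orientation: [-2.626, -1.718, 0.004]
force: [-0.1, 0.5, 0.1]
width: 0.996
grasp_force: 0.0
5696 [[0.4907, -0.257, 0.024], [0.5532, -0.1945, 0.0328], [0.522, -0.2257, 0.0284]]
[ 0.52038918 -0.2261348   0.18533916] [-4.54794849e-01 -9.22072172e-02  1.75380376e+00 -1.94803485e-04
  1.48442512e+00 -4.29381096e-02] [  1.    2.  156.9] [[ 0.4    0.916 -0.004]
 [ 0.916 -0.4    0.002]
 [-0.    -0.004 -1.   ]]
```

```bash
python3 -m crank '[{"rx":0,"ry":0,"rz":0,"tx":1,"ty":2,"tz":55,"hand":100},{"rx":0,"ry":0,"rz":0,"tx":0,"ty":0,"tz":55,"hand":100},{"rx":0,"ry":0,"rz":0,"tx":0,"ty":0,"tz":35,"hand":100},{"rx":0,"ry":0,"rz":0,"tx":0,"ty":0,"tz":22,"hand":100},{"rx":0,"ry":0,"rz":0,"tx":0,"ty":0,"tz":0,"hand":100}]' 40
python3 -m crank '[{"rx":0,"ry":0,"rz":0,"tx":0,"ty":0,"tz":0,"hand":60},{"rx":0,"ry":0,"rz":0,"tx":0,"ty":0,"tz":0,"hand":60},{"rx":0,"ry":0,"rz":0,"tx":0,"ty":0,"tz":0,"hand":60},{"rx":0,"ry":0,"rz":0,"tx":0,"ty":0,"tz":0,"hand":60}]' 40
python3 - <<'E'
from h import *
s=get_state();print({k:np.round(v,3).tolist() for k,v in s.items()})
im,d=grab_frame("side");cv2.imwrite("pics/s2.png",im[:,:,::-1])
m=camera_model("side");c=m["R"]@np.array([.52,-.2285,.03])+m["t"];u=int(m["fx"]*c[0]/c[2]+m["cx"]);v=int(m["fy"]*c[1]/c[2]+m["cy"])
cr=im[max(0,v-70):v+50,max(0,u-80):u+80,::-1];cv2.imwrite("pics/s2c.png",cv2.resize(cr,None,fx=4,fy=4))
E
```

```text
time_s: 3.98
tool_pos: [0.5247, -0.2238, 0.0212]
orientation: [-2.624, -1.726, 0.001]
force: [-0.4, 0.9, 1.8]
width: 0.998
grasp_force: 0.0
time_s: 4.47
tool_pos: [0.5255, -0.2249, 0.0238]
orientation: [2.624, 1.724, 0.003]
force: [-0.9, 2.8, 7.8]
width: 0.714
grasp_force: 43.5
{'time_s': 4.475, 'joint_pos': [-0.449, 0.047, 1.894, 0.001, 1.198, -0.041], 'qvel': [-0.001, 0.001, -0.002, 0.0, 0.0, -0.0], 'joint_torque': [-1.491, -55.656, -52.934, -0.573, -0.793, 0.038], 'tool_pos': [0.526, -0.225, 0.024], 'orientation': [2.624, 1.724, 0.003], 'force': [-0.861, 2.806, 7.829], 'ft_torque': [0.496, 0.292, 0.008], 'grasp_force': 43.457, 'width': 0.714}
```

View pics/s2c.png

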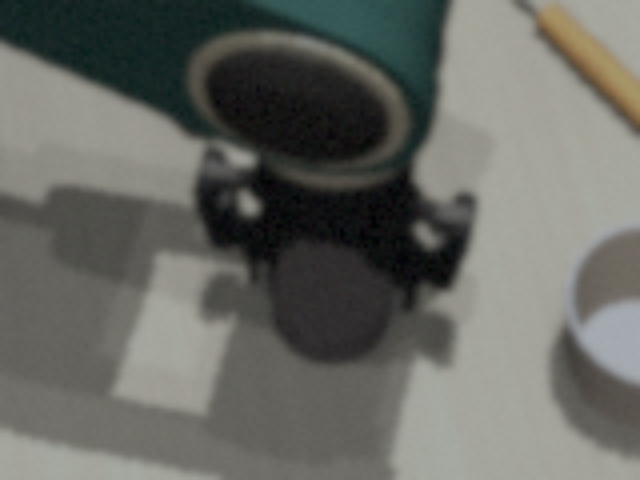

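Crop: the lid, at crop pixel (330,300), is held between the two fingers at (255,265) and (410,290). It seems level. I'll lift it and check how it sits in the jaws.

```bash
python3 -m crank '[{"rx":0,"ry":0,"rz":0,"tx":0,"ty":0,"tz":-20,"hand":60},{"rx":0,"ry":0,"rz":0,"tx":0,"ty":0,"tz":-50,"hand":60},{"rx":0,"ry":0,"rz":0,"tx":0,"ty":0,"tz":-60,"hand":60},{"rx":0,"ry":0,"rz":0,"tx":0,"ty":0,"tz":-50,"hand":60},{"rx":0,"ry":0,"rz":0,"tx":0,"ty":0,"tz":0,"hand":60}]' 45
python3 - <<'E'
from h import *
s=get_state();R=Rn.from_rotvec(s["orientation"]).as_matrix();T=np.array(s["tool_pos"])
print({k:np.round(v,3).tolist() for k,v in s.items()})
ims=[]
for cam in("scene","side"):
    im,d=grab_frame(cam)
    r=trace("lid",cam)
    print(cam,[round(x["p"],2) for x in r],search_frame("lid",cam)[:1])
    if r:
        p=pts(cam,d,r[0]["pixels"]);q=(p-T)@R*1000
        print(len(q),np.percentile(q,[1,10,50,90,99],axis=0).round(1).tolist())
    m=camera_model(cam);c=m["R"]@T+m["t"];u=int(m["fx"]*c[0]/c[2]+m["cx"]);v=int(m["fy"]*c[1]/c[2]+m["cy"])
    ims.append(cv2.resize(im[v-50:v+50,u-66:u+66,::-1],(396*1,300),interpolation=cv2.INTER_CUBIC))
cv2.imwrite("pics/lift.png",np.hstack(ims))
E
```

```text
time_s: 5.15
tool_pos: [0.5256, -0.2253, 0.2081]
orientation: [2.62, 1.721, 0.007]
force: [-0.3, -1.7, -1.4]
width: 0.706
grasp_force: 49.9
{'time_s': 5.15, 'joint_pos': [-0.45, -0.101, 1.724, -0.0, 1.509, -0.041], 'qvel': [0.001, 0.043, 0.078, 0.001, -0.043, 0.002], 'joint_torque': [0.007, -56.878, -66.316, -0.002, 0.864, -0.0], 'tool_pos': [0.526, -0.225, 0.208], 'orientation': [2.62, 1.721, 0.007], 'force': [-0.344, -1.663, -1.424], 'ft_torque': [0.01, 0.014, 0.03], 'grasp_force': 49.858, 'width': 0.706}
scene [0.66] [{'at': [0.529, -0.2516, 0.2123], 'p': 0.92}]
727 [[-36.0, -27.1, -7.9], [-33.4, -17.0, -7.0], [-19.7, 11.6, -5.1], [-3.7, 28.7, 15.6], [5.6, 31.7, 21.3]]
side [0.9] [{'at': [0.521, -0.2384, 0.2062], 'p': 0.79}]
1070 [[-36.7, -30.8, -2.1], [-33.8, -21.8, 0.0], [-13.7, 0.6, 2.2], [13.0, 22.3, 19.2], [76.6, 29.2, 206.9]]
```

View pics/lift.png

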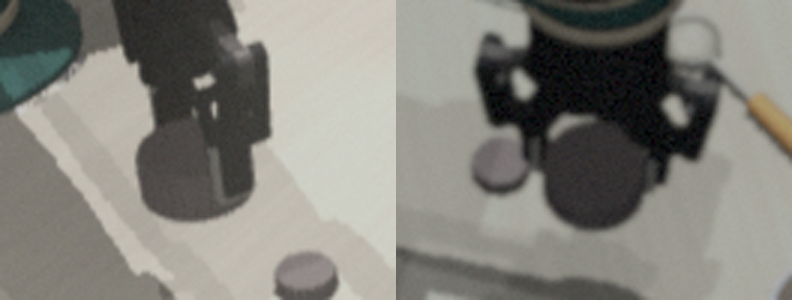

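The lid is held in the jaws: left panel at (195,170), right panel at (597,175). The right panel may show a tilt, so I'll measure the plane of its top.

```bash
cat >> h.py <<'E'
def top(cam):
    s=get_state();R=Rn.from_rotvec(s["orientation"]).as_matrix();T=np.array(s["tool_pos"])
    im,d=grab_frame(cam);p=pts(cam,d,trace("lid",cam)[0]["pixels"]);q=(p-T)@R*1000
    q=q[(np.hypot(q[:,0],q[:,1])<45)&(abs(q[:,2])<40)]
    rng=np.random.default_rng(0);best=None
    for _ in range(800):
        a=q[rng.choice(len(q),3,False)];n=np.cross(a[1]-a[0],a[2]-a[0]);l=np.linalg.norm(n)
        if l<50: continue
        n/=l
        if abs(n[2])<.8: continue
        k=abs((q-a[0])@n)<1.0
        if best is None or k.sum()>best.sum(): best=k
    t=q[best];c,r=cv2.minEnclosingCircle(t[:,:2].astype(np.float32))
    A=np.c_[t[:,:2],np.ones(len(t))];f=np.linalg.lstsq(A,t[:,2],rcond=None)[0]
    print(cam,len(t),len(q),"slope deg x,y",np.degrees(f[:2]).round(1),"centre",np.round(c,1),"r",round(r,1),"z@c",(f[0]*c[0]+f[1]*c[1]+f[2]).round(1),"zmax",np.percentile(q[:,2],98).round(1))
    return im
E
python3 - <<'E'
from h import *
for c in("scene","side","wrist"):
    try: im=top(c)
    except Exception as e: print(c,e)
cv2.imwrite("pics/w3.png",im[:,:,::-1])
s=get_state();print(s["tool_pos"],Rn.from_rotvec(s["orientation"]).as_matrix().round(3).tolist())
E
```

```text
scene 292 707 slope deg x,y [-0.2  0.2] centre [-7.1  2.6] r 29.8 z@c -6.5 zmax 20.0
side 441 1019 slope deg x,y [0.3 0.2] centre [-6.   1.2] r 31.1 z@c -5.0 zmax 19.2
wrist 20516 26196 slope deg x,y [-0.1  0.1] centre [-4.   0.9] r 30.8 z@c -4.8 zmax 17.8
[ 0.52433136 -0.22477461  0.20109475] [[0.397, 0.918, -0.0], [0.918, -0.397, 0.0], [-0.0, -0.001, -1.0]]
```

View pics/w3.png

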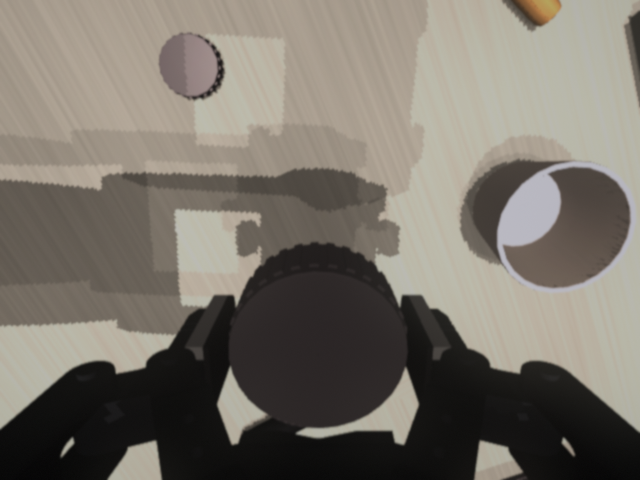

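Wrist view: lid at (318,348), level between the pads, small lid at (190,65). In the tool frame its axis is at about x=-4.5 mm and its lower edge 24 mm below the TCP. Next I'll move near the canister and measure the neck and lid in one wrist frame.

```bash
python3 -m crank '[{"rx":0,"ry":0,"rz":-6,"tx":60,"ty":1.5,"tz":0,"hand":60},{"rx":0,"ry":0,"rz":-6,"tx":60,"ty":1.5,"tz":0,"hand":60},{"rx":0,"ry":0,"rz":-6,"tx":60,"ty":1.5,"tz":0,"hand":60},{"rx":0,"ry":0,"rz":-6,"tx":60,"ty":1.5,"tz":0,"hand":60},{"rx":0,"ry":0,"rz":0,"tx":0,"ty":0,"tz":0,"hand":60}]' 45
cat >> h.py <<'E'
def neck(cam="wrist",save=None):
    s=get_state();R=Rn.from_rotvec(s["orientation"]).as_matrix();T=np.array(s["tool_pos"])
    im,d=grab_frame(cam)
    if save: cv2.imwrite(save,im[:,:,::-1])
    p=pts(cam,d,np.ones(d.shape,bool));k=np.hypot(p[:,0]-.58,p[:,1]-.098)<.04
    for lo,hi in((.1205,.128),(.116,.1205)):
        q=p[k&(p[:,2]>lo)&(p[:,2]<hi)]
        if len(q)>10:
            c,r=cv2.minEnclosingCircle(q[:,:2].astype(np.float32));z=np.median(q[:,2])
            print(cam,lo,len(q),"world",np.round(c,4),"r",round(r,4),"z",z.round(4),"tool mm",((np.r_[c,z]-T)@R*1000).round(1))
    print("T",T.round(4),s["joint_pos"][5],s["force"].round(1) if hasattr(s["force"],"round") else s["force"])
E
python3 - <<'E'
from h import *
get_state();neck("wrist","pics/w4.png");top("wrist");neck("scene");neck("side")
E
```

```text
time_s: 6.38
tool_pos: [0.5896, 0.0081, 0.2012]
orientation: [-2.203, -2.239, -0.0]
force: [-0.2, -0.7, -0.8]
width: 0.709
grasp_force: 49.8
wrist 0.1205 3258 world [0.5787 0.101 ] r 0.0211 z 0.1227 tool mm [93.  -9.4 78.6]
wrist 0.116 706 world [0.5786 0.1009] r 0.0225 z 0.1179 tool mm [93.  -9.5 83.3]
T [0.5896 0.0081 0.2012] -0.04577099583460016 [-0.2 -0.7 -0.8]
wrist 20543 26165 slope deg x,y [0.1 0. ] centre [-6.1  1. ] r 30.7 z@c -4.6 zmax 17.6
scene 0.1205 84 world [0.5783 0.1013] r 0.0232 z 0.1243 tool mm [ 97.2 -10.2  77. ]
scene 0.116 52 world [0.5791 0.0982] r 0.0222 z 0.1184 tool mm [94.2 -9.4 82.8]
T [0.5894 0.0042 0.2013] -0.04577548574702808 [-0.4  0.2  0. ]
side 0.1205 12 world [0.5786 0.1011] r 0.021 z 0.1232 tool mm [97.5 -9.9 78.1]
T [0.5894 0.0037 0.2013] -0.04573415731963695 [-0.4 -0.1 -0.4]
```

View pics/w4.png

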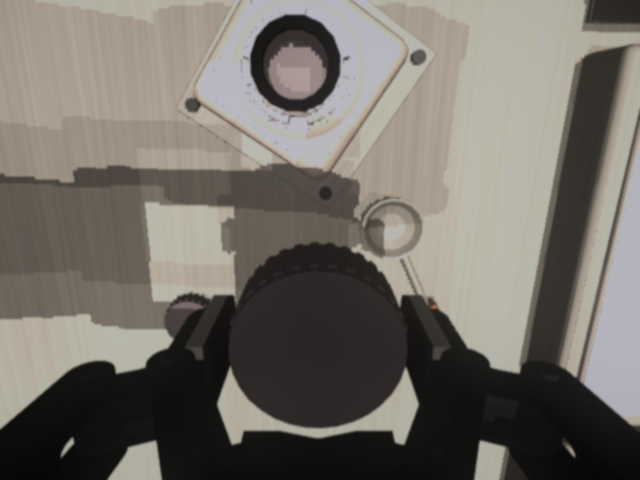

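Wrist view: neck ring at (297,63), lid at (318,348), spoon bowl at (392,228). The arm was still settling when I measured, so I'll repeat it at rest.

Run:
```python
from h import *
neck("wrist");top("wrist");neck("wrist");top("wrist")
m=camera_model("wrist");s=get_state();R=Rn.from_rotvec(s["orientation"]).as_matrix()
print((( -np.array(m["R"]).T@m["t"])-s["tool_pos"])@R)
```

```text
wrist 0.1205 3346 world [0.5785 0.1029] r 0.0214 z 0.1227 tool mm [ 99.5 -10.1  78.6]
wrist 0.116 710 world [0.5785 0.1028] r 0.0225 z 0.118 tool mm [ 99.4 -10.   83.3]
T [0.5894 0.0035 0.2014] -0.04574562861555094 [-0.2  1.2 -0.9]
wrist 20334 25884 slope deg x,y [0.1 0.2] centre [-4.   0.7] r 30.6 z@c -4.5 zmax 16.8
wrist 0.1205 3330 world [0.5784 0.1033] r 0.0214 z 0.1227 tool mm [ 99.8 -10.1  78.7]
wrist 0.116 729 world [0.5784 0.1031] r 0.0225 z 0.118 tool mm [ 99.5 -10.2  83.4]
T [0.5894 0.0036 0.2014] -0.0457562253850631 [ 1.2 -0.8  0.1]
wrist 20502 25871 slope deg x,y [0.1 0.1] centre [-3.7  1.1] r 30.6 z@c -4.5 zmax 17.0
[ 0.0747776   0.00071262 -0.12503656]
```

```bash
python3 -m crank '[{"rx":0,"ry":0,"rz":0,"tx":52,"ty":-6,"tz":10,"hand":60},{"rx":0,"ry":0,"rz":0,"tx":40,"ty":-4,"tz":12,"hand":60},{"rx":0,"ry":0,"rz":0,"tx":11.4,"ty":-1,"tz":15,"hand":60},{"rx":0,"ry":0,"rz":0,"tx":0,"ty":0,"tz":0,"hand":60},{"rx":0,"ry":0,"rz":0,"tx":0,"ty":0,"tz":0,"hand":60}]' 45
python3 - <<'E'
from h import *
for c in("wrist","scene","side","scene","side"): top(c)
s=get_state();print(s["tool_pos"],s["joint_pos"],s["force"],Rn.from_rotvec(s["orientation"]).as_matrix().round(3).tolist())
E
```

```text
time_s: 7.55
tool_pos: [0.5777, 0.1069, 0.1648]
orientation: [2.21, 2.232, 0.0]
force: [-0.2, 0.7, -0.1]
width: 0.713
grasp_force: 49.8
wrist 20517 26087 slope deg x,y [0.1 0. ] centre [-4.1  1.1] r 30.7 z@c -4.7 zmax 17.4
scene 214 625 slope deg x,y [ 0.1 -0.4] centre [-5.6  1.5] r 31.3 z@c -7.3 zmax 20.5
side 207 628 slope deg x,y [-0.7 -0.8] centre [-7.2  1.4] r 31.1 z@c -5.1 zmax 20.8
scene 217 617 slope deg x,y [ 0.1 -0.1] centre [-4.6 -0.5] r 31.4 z@c -7.0 zmax 19.4
side 188 625 slope deg x,y [-0.9  0.6] centre [-6.9  2.4] r 31.4 z@c -4.4 zmax 20.7
[0.57744826 0.10776603 0.16443291] [ 1.41093788e-01 -3.91954478e-02  1.73782342e+00 -3.39021669e-05
  1.44290346e+00  1.30952215e-01] [ 0.16242805 -0.18434123 -1.07917505] [[-0.01, 1.0, 0.0], [1.0, 0.01, -0.0], [-0.0, 0.0, -1.0]]
```

Lid and neck agree to within about 1 mm in all three cameras. I'll lower it gently and watch the force.

```bash
python3 -m crank '[{"rx":0,"ry":0,"rz":0,"tx":-0.5,"ty":0,"tz":6,"hand":60},{"rx":0,"ry":0,"rz":0,"tx":0,"ty":0,"tz":6,"hand":60},{"rx":0,"ry":0,"rz":0,"tx":0,"ty":0,"tz":5,"hand":60},{"rx":0,"ry":0,"rz":0,"tx":0,"ty":0,"tz":4,"hand":60},{"rx":0,"ry":0,"rz":0,"tx":0,"ty":0,"tz":0,"hand":60}]' 45
python3 -m crank '[{"rx":0,"ry":0,"rz":0,"tx":0,"ty":0,"tz":2,"hand":60},{"rx":0,"ry":0,"rz":0,"tx":0,"ty":0,"tz":2,"hand":60},{"rx":0,"ry":0,"rz":0,"tx":0,"ty":0,"tz":0,"hand":60}]' 45
```

```text
time_s: 8.68
tool_pos: [0.5773, 0.1074, 0.143]
orientation: [-2.21, -2.233, 0.001]
force: [-0.6, 1.0, -0.8]
width: 0.712
grasp_force: 49.8
time_s: 9.05
tool_pos: [0.5774, 0.1074, 0.1392]
orientation: [-2.21, -2.233, 0.0]
force: [-0.4, -0.2, -1.4]
width: 0.713
grasp_force: 49.8
```

```bash
for i in 1 2; do python3 -m crank '[{"rx":0,"ry":0,"rz":0,"tx":0,"ty":0,"tz":2,"hand":60},{"rx":0,"ry":0,"rz":0,"tx":0,"ty":0,"tz":2,"hand":60},{"rx":0,"ry":0,"rz":0,"tx":0,"ty":0,"tz":0,"hand":60}]' 45; done
```

```text
time_s: 9.43
tool_pos: [0.5773, 0.1074, 0.1351]
orientation: [-2.21, -2.233, 0.0]
force: [1.1, -0.1, -0.8]
width: 0.712
grasp_force: 49.8
time_s: 9.8
tool_pos: [0.5773, 0.1074, 0.1312]
orientation: [-2.21, -2.233, 0.0]
force: [0.4, -0.4, -0.7]
width: 0.704
grasp_force: 49.8
```

```bash
for i in 1 2 3; do python3 -m crank '[{"rx":0,"ry":0,"rz":0,"tx":0,"ty":0,"tz":1,"hand":60},{"rx":0,"ry":0,"rz":0,"tx":0,"ty":0,"tz":0,"hand":60}]' 45; done
```

```text
time_s: 10.05
tool_pos: [0.5774, 0.1074, 0.1303]
orientation: [-2.21, -2.233, 0.0]
force: [-1.1, 0.1, -1.1]
width: 0.713
grasp_force: 49.8
time_s: 10.3
tool_pos: [0.5774, 0.1074, 0.1293]
orientation: [-2.21, -2.233, 0.0]
force: [-0.1, -0.2, -0.9]
width: 0.711
grasp_force: 49.8
time_s: 10.55
tool_pos: [0.5774, 0.1074, 0.1283]
orientation: [-2.21, -2.233, 0.0]
force: [-0.0, 1.7, -0.9]
width: 0.717
grasp_force: 49.8
```

```bash
for i in 1 2 3; do python3 -m crank '[{"rx":0,"ry":0,"rz":0,"tx":0,"ty":0,"tz":1,"hand":60},{"rx":0,"ry":0,"rz":0,"tx":0,"ty":0,"tz":0,"hand":60}]' 45; done
```

```text
time_s: 10.8
tool_pos: [0.5774, 0.1074, 0.1273]
orientation: [-2.21, -2.233, 0.0]
force: [0.2, -1.0, -0.5]
width: 0.712
grasp_force: 49.8
time_s: 11.05
tool_pos: [0.5774, 0.1074, 0.1263]
orientation: [-2.21, -2.233, 0.0]
force: [0.6, -0.5, -0.0]
width: 0.713
grasp_force: 49.8
time_s: 11.3
tool_pos: [0.5774, 0.1074, 0.1253]
orientation: [-2.21, -2.233, 0.0]
force: [0.1, 0.0, 0.0]
width: 0.714
grasp_force: 49.8
```

```bash
for i in 1 2 3; do python3 -m crank '[{"rx":0,"ry":0,"rz":0,"tx":0,"ty":0,"tz":0.7,"hand":60},{"rx":0,"ry":0,"rz":0,"tx":0,"ty":0,"tz":0,"hand":60}]' 45; done; python3 -c "
from h import *
print(get_state()['ft_torque']);top('wrist')"
```

```text
time_s: 11.55
tool_pos: [0.5774, 0.1073, 0.1246]
orientation: [-2.21, -2.233, 0.0]
force: [0.0, 0.4, -1.3]
width: 0.711
grasp_force: 49.8
time_s: 11.8
tool_pos: [0.5774, 0.1074, 0.1239]
orientation: [-2.21, -2.233, 0.0]
force: [-0.5, -0.5, -1.0]
width: 0.711
grasp_force: 49.8
time_s: 12.05
tool_pos: [0.5774, 0.1074, 0.1232]
orientation: [-2.21, -2.233, 0.0]
force: [-0.0, -0.6, -0.6]
width: 0.716
grasp_force: 49.8
[-0.01205445 -0.0170276  -0.0320523 ]
wrist 20523 26055 slope deg x,y [-0.1  0.1] centre [-4.2  0.9] r 30.8 z@c -4.6 zmax 17.9
```

```bash
for i in 1 2 3; do python3 -m crank '[{"rx":0,"ry":0,"rz":0,"tx":0,"ty":0,"tz":0.6,"hand":60},{"rx":0,"ry":0,"rz":0,"tx":0,"ty":0,"tz":0,"hand":60}]' 45 | egrep "pos|^force"; done
```

```text
tool_pos: [0.5774, 0.1074, 0.1226]
force: [0.3, -0.0, -0.8]
tool_pos: [0.5774, 0.1073, 0.122]
force: [-1.1, 0.1, -0.5]
tool_pos: [0.5774, 0.1074, 0.1214]
force: [0.5, -0.4, -1.4]
```

```bash
for i in 1 2 3; do python3 -m crank '[{"rx":0,"ry":0,"rz":0,"tx":0,"ty":0,"tz":0.5,"hand":60},{"rx":0,"ry":0,"rz":0,"tx":0,"ty":0,"tz":0,"hand":60}]' 45 | egrep "pos|^force"; python3 -c "
from station import *
print(get_state()['ft_torque'].round(2) if hasattr(get_state()['ft_torque'],'round') else get_state()['ft_torque'],get_state()['force'][2])"; done; python3 -c "
from h import *
im=top('wrist');cv2.imwrite('pics/w5.png',im[:,:,::-1]);top('scene');top('side')"
```

```text
tool_pos: [0.5775, 0.1074, 0.1211]
force: [-0.1, 0.3, 0.5]
[-0.05  0.04 -0.01] 0.4597869161257177
tool_pos: [0.5775, 0.1074, 0.1206]
force: [-1.0, 0.3, 1.6]
[-0.03  0.14 -0.01] 1.589474275855491
tool_pos: [0.5775, 0.1074, 0.1201]
force: [-1.8, 0.0, 2.3]
[-0.05  0.18 -0.04] 2.2644546423926966Traceback (most recent call last):
  File "<string>", line 3, in <module>
    im=top('wrist');cv2.imwrite('pics/w5.png',im[:,:,::-1]);top('scene');top('side')
  File "h.py", line 13, in top
    im,d=grab_frame(cam);p=pts(cam,d,trace("lid",cam)[0]["pixels"]);q=(p-T)@R*1000
                                     ~~~~~~~~~~~~~~~~^^^
IndexError: list index out of range
```

Contact began at TCP z≈0.1212, which puts the lower edge at 97.5 mm, and the stiffness is about 3 N/mm. So the lid is already on the seal: it dropped straight in without riding on the ribs. I'll turn forward gently with a light grip that also acts as a slip clutch.

```bash
cat > st.py <<'E'
from h import *
a=[get_state() for _ in range(1)]
s=a[0];R=Rn.from_rotvec(s["orientation"]).as_matrix()
print("t",round(s["time_s"],2),"pos",np.round(np.array(s["tool_pos"])*1000,1),"yaw",np.degrees(np.arctan2(R[1,0],R[0,0])).round(1),"F",np.round(s["force"],1),"M",np.round(s["ft_torque"],2),"w",round(s["width"],3),"g",round(s["grasp_force"],1),"j6",round(s["joint_pos"][5],2),"M at lid z",np.round(s["ft_torque"][2],2))
E
python3 st.py; python3 -m crank '[{"rx":0,"ry":0,"rz":0,"tx":0,"ty":0,"tz":0,"hand":60},{"rx":0,"ry":0,"rz":0,"tx":0,"ty":0,"tz":0,"hand":60}]' 25 >/dev/null; python3 st.py
python3 -m crank '[{"rx":0,"ry":0,"rz":4,"tx":0,"ty":0.3,"tz":0,"hand":60},{"rx":0,"ry":0,"rz":0,"tx":0,"ty":0,"tz":0,"hand":60}]' 25 >/dev/null; python3 st.py
python3 -m crank '[{"rx":0,"ry":0,"rz":4,"tx":0,"ty":0.3,"tz":0,"hand":60},{"rx":0,"ry":0,"rz":0,"tx":0,"ty":0,"tz":0,"hand":60}]' 25 >/dev/null; python3 st.py
```

```text
t 13.75 pos [577.5 107.4 120.1] yaw 90.6 F [-0.8 -0.3  3.3] M [-0.06  0.13 -0.04] w 0.712 g 50.2 j6 0.13 M at lid z -0.04
t 14.0 pos [577.5 107.4 120. ] yaw 90.6 F [0.3 0.  4.4] M [-0.04  0.12  0.02] w 0.707 g 50.2 j6 0.13 M at lid z 0.02
t 14.25 pos [577.8 107.4 120.1] yaw 86.6 F [ 0.6 -0.2  2.5] M [ 0.01 -0.07 -0.04] w 0.713 g 50.2 j6 0.2 M at lid z -0.04
t 14.5 pos [578.1 107.4 120.1] yaw 82.7 F [-1.   0.7  2.9] M [-0.02 -0.11 -0.08] w 0.712 g 50.2 j6 0.27 M at lid z -0.08
```

```bash
for i in 1 2; do python3 -m crank '[{"rx":0,"ry":0,"rz":4,"tx":0,"ty":0.3,"tz":0,"hand":60},{"rx":0,"ry":0,"rz":4,"tx":0,"ty":0.3,"tz":0,"hand":60},{"rx":0,"ry":0,"rz":0,"tx":0,"ty":0,"tz":0,"hand":60}]' 25 >/dev/null; python3 st.py; done
```

```text
t 14.88 pos [578.7 107.3 120. ] yaw 74.7 F [0.5 0.5 2.7] M [-0.   -0.08 -0.04] w 0.712 g 50.2 j6 0.41 M at lid z -0.04
t 15.25 pos [579.2 107.1 120. ] yaw 66.8 F [0.2 0.4 2.5] M [-0.01 -0.08  0.  ] w 0.713 g 50.2 j6 0.55 M at lid z 0.0
```

```bash
for i in 1 2; do python3 -m crank '[{"rx":0,"ry":0,"rz":4,"tx":0,"ty":0.3,"tz":0,"hand":60},{"rx":0,"ry":0,"rz":4,"tx":0,"ty":0.3,"tz":0,"hand":60},{"rx":0,"ry":0,"rz":0,"tx":0,"ty":0,"tz":0,"hand":60}]' 25 >/dev/null; python3 st.py; done
```

```text
t 15.62 pos [579.7 106.8 120. ] yaw 58.8 F [0.1 0.4 3.6] M [-0.01 -0.06 -0.  ] w 0.716 g 50.2 j6 0.68 M at lid z -0.0
t 16.0 pos [580.2 106.4 120. ] yaw 50.8 F [ 0.6 -0.1  3.4] M [-0.04 -0.1  -0.02] w 0.716 g 50.2 j6 0.82 M at lid z -0.02
```

```bash
for i in 1 2; do python3 -m crank '[{"rx":0,"ry":0,"rz":4,"tx":0,"ty":0.3,"tz":0.1,"hand":60},{"rx":0,"ry":0,"rz":4,"tx":0,"ty":0.3,"tz":0.1,"hand":60},{"rx":0,"ry":0,"rz":0,"tx":0,"ty":0,"tz":0,"hand":60}]' 25 >/dev/null; python3 st.py; done
```

```text
t 16.38 pos [580.7 106.1 119.9] yaw 42.8 F [-0.1  0.7  3.6] M [-0.05 -0.05 -0.03] w 0.715 g 50.2 j6 0.96 M at lid z -0.03
t 16.75 pos [581.1 105.5 119.5] yaw 34.8 F [ 1.4 -1.5  3. ] M [-0.19 -0.26  0.03] w 0.711 g 50.1 j6 1.1 M at lid z 0.03
```

```bash
for i in 1 2 3; do python3 -m crank '[{"rx":0,"ry":0,"rz":3,"tx":0,"ty":0.2,"tz":0.2,"hand":60},{"rx":0,"ry":0,"rz":0,"tx":0,"ty":0,"tz":0,"hand":60}]' 25 >/dev/null; python3 st.py; done
```

```text
t 17.0 pos [581.2 105.3 119.4] yaw 31.8 F [ 2.6 -2.4  1.3] M [-0.34 -0.4   0.03] w 0.715 g 50.1 j6 1.15 M at lid z 0.03
t 17.25 pos [581.3 105.2 119.1] yaw 28.7 F [ 3.7 -3.6  1.8] M [-0.47 -0.45  0.02] w 0.713 g 50.0 j6 1.21 M at lid z 0.02
t 17.5 pos [581.4 105.  118.9] yaw 25.7 F [ 4.2 -2.1  1. ] M [-0.56 -0.59  0.05] w 0.714 g 50.0 j6 1.26 M at lid z 0.05
```

```bash
python3 -m crank '[{"rx":0,"ry":0,"rz":0,"tx":0.4,"ty":0.7,"tz":0.2,"hand":60},{"rx":0,"ry":0,"rz":0,"tx":0,"ty":0,"tz":0,"hand":60}]' 25 >/dev/null; python3 st.py;  for i in 1 2; do python3 -m crank '[{"rx":0,"ry":0,"rz":2.5,"tx":0,"ty":0.2,"tz":0.1,"hand":60},{"rx":0,"ry":0,"rz":0,"tx":0,"ty":0,"tz":0,"hand":60}]' 25 >/dev/null; python3 st.py; done
```

```text
t 17.75 pos [581.7 104.9 118.8] yaw 25.7 F [-4.3  0.8  5.8] M [-0.02  0.69 -0.03] w 0.714 g 50.4 j6 1.26 M at lid z -0.03
t 18.0 pos [582.1 104.5 118.7] yaw 23.1 F [-1.9 -1.2  3.5] M [-0.43  0.21  0.03] w 0.714 g 50.2 j6 1.3 M at lid z 0.03
t 18.25 pos [582.3 104.1 118.6] yaw 20.7 F [ 0.6 -4.8  2.5] M [-0.92 -0.24  1.  ] w 0.711 g 50.3 j6 1.34 M at lid z 1.0
```

The stop is reached after about 70° forward. I'll relax the twist slightly and check before letting go.

```bash
python3 -m crank '[{"rx":0,"ry":0,"rz":-1.5,"tx":0,"ty":0,"tz":0,"hand":60},{"rx":0,"ry":0,"rz":0,"tx":0,"ty":0,"tz":0,"hand":60}]' 25 >/dev/null; python3 st.py; python3 -c "
from h import *
for c in('wrist','scene','side'):
    try: im=top(c)
    except Exception as e: print(c,e)
"
```

```text
t 18.5 pos [582.3 104.2 118.6] yaw 22.2 F [ 1.1 -4.2  2.9] M [-0.76 -0.13  0.24] w 0.713 g 50.2 j6 1.32 M at lid z 0.24
wrist list index out of range
scene 89 353 slope deg x,y [-0.1 -1.2] centre [-4.7  2.9] r 30.9 z@c -6.8 zmax 20.3
side 144 407 slope deg x,y [-0.4  1.8] centre [-7.9  2.2] r 31.6 z@c -4.7 zmax 19.3
```

```bash
python3 -m crank '[{"rx":0,"ry":0,"rz":0,"tx":0,"ty":0,"tz":0,"hand":100},{"rx":0,"ry":0,"rz":0,"tx":0,"ty":0,"tz":0,"hand":100},{"rx":0,"ry":0,"rz":0,"tx":0,"ty":0,"tz":0,"hand":100},{"rx":0,"ry":0,"rz":0,"tx":0,"ty":0,"tz":0,"hand":100}]' >/dev/null; python3 st.py
python3 -m crank '[{"rx":0,"ry":0,"rz":0,"tx":0,"ty":0,"tz":-10,"hand":100},{"rx":0,"ry":0,"rz":0,"tx":0,"ty":0,"tz":-35,"hand":100},{"rx":0,"ry":0,"rz":0,"tx":0,"ty":0,"tz":-50,"hand":100},{"rx":0,"ry":0,"rz":0,"tx":0,"ty":0,"tz":-40,"hand":100},{"rx":0,"ry":0,"rz":0,"tx":0,"ty":0,"tz":0,"hand":100}]' >/dev/null; python3 st.py
cat > chk.py <<'E'
from h import *
ims=[]
for cam in("scene","side","wrist"):
    im,d=grab_frame(cam);p=pts(cam,d,np.ones(d.shape,bool))
    q=p[(np.hypot(p[:,0]-.58,p[:,1]-.1)<.045)&(p[:,2]>.117)&(p[:,2]<.136)]
    t=q[abs(q[:,2]-np.percentile(q[:,2],80))<.002];A=np.c_[t[:,:2],np.ones(len(t))];f=np.linalg.lstsq(A,t[:,2],rcond=None)[0]
    c,r=cv2.minEnclosingCircle(t[:,:2].astype(np.float32))
    print(cam,len(t),"top z",np.median(t[:,2]).round(4),"c",np.round(c,4),"r",round(r,4),"slope",np.degrees(f[:2]).round(1))
    b=p[(abs(p[:,0]-.58)<.03)&(abs(p[:,1]-.1)<.2)&(abs(p[:,2])<.01)];print("  counter z",np.median(b[:,2]).round(4))
    m=camera_model(cam);cc=m["R"]@np.array([.579,.1,.1])+m["t"];u=int(m["fx"]*cc[0]/cc[2]+m["cx"]);v=int(m["fy"]*cc[1]/cc[2]+m["cy"])
    ims.append(cv2.resize(im[max(v-60,0):v+60,max(u-50,0):u+50,::-1],(260,312),interpolation=cv2.INTER_CUBIC))
cv2.imwrite("pics/end.png",np.hstack(ims))
E
python3 chk.py
```

```text
t 19.3 pos [582.2 104.4 118.6] yaw 22.1 F [-0.8  0.1  0.3] M [-0.06 -0.01 -0.03] w 0.995 g 0.0 j6 1.32 M at lid z -0.03
t 19.93 pos [583.1 104.5 258. ] yaw 22.1 F [0.6 0.1 0.3] M [-0.03 -0.02 -0.  ] w 1.0 g 0.0 j6 1.32 M at lid z -0.0
scene 295 top z 0.1259 c [0.5789 0.1029] r 0.0322 slope [ 0.5 -0.2]
  counter z 0.0023
side 267 top z 0.1244 c [0.58 0.1 ] r 0.032 slope [0.  0.2]
  counter z 0.0003
wrist 6361 top z 0.1221 c [0.5782 0.1029] r 0.0306 slope [-0.  -0.1]
  counter z -0.0015
```

View pics/end.png

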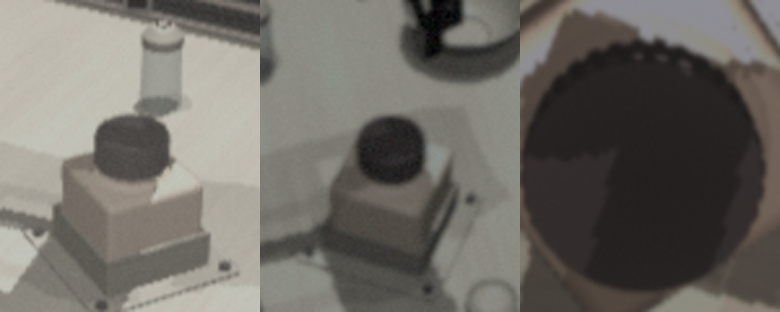

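The end crop shows the lid level on the canister at (132,147), (392,150) and (645,165). Its top is 123.6–124.1 mm above the counter, against 124 mm expected when screwed home. The gripper is clear of it.

```bash
python3 -c "
from station import *
print(close_job())"
```

```text
the job is handed in; nothing more can be done
None
```

The lid is screwed home on the canister and released, and the job is handed in: its lower edge measures about 95 mm above the counter, though the twist reading briefly hit 1.0 N m at the final stop, right at the stated spoil limit, before I backed off.

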